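# Seat a locked pair of lids on a tin, then lift off the cover alone

### The job

The wooden cover and the metal inner lid lie on the worktop locked together by the crossbar; lift the pair together, lower it onto the open white tin (do not drop it) so that the inner lid sits fully home, and only then turn the crossbar about a quarter turn anticlockwise so that it lines up with the slot of the cover. Then lift the wooden cover alone, leaving the inner lid seated, and finish still holding the cover level over the tin, about ten centimetres straight above where it sat: do not put it down. Leave the tin standing where it is and the other things alone.

Things in the scene. Friction and masses are not known exactly. Their poses are not given: they have to be found in the camera images.
- tin: Open round white tin, loose, 100 mm outside diameter, 92 mm inside, 95 mm high, about 0.75 kg; origin at the centre of its underside, z up.
- inner_lid: Round metal inner lid with crossbar, loose, 0.33 kg. Origin: centre of the underside of its plug, z up. Plug 83 mm across (76 at its foot), 14 mm deep; flange 100 mm across, z 14 to 20 mm, rests on the tin's rim: seated, the origin is 81 mm above the tin's. Play 4 mm each way, any yaw fits. Boss 56 (x) x 24 (y) mm, z 20 to 24, keys the cover's slot. Starts standing on its plug, cover on it.
- crossbar (a joint): Crossbar's angle on the inner lid, rad, anticlockwise from above. 0: along the inner lid's y, across the cover's slot (locked, blocks the cover). 1.57: its stop, along the lid's x and the slot; from 1.25 on the cover passes over it. Starts at 0.15 to 0.45. Light friction (0.015 N m), stays where left. Lean lightly on the bar while turning: only the lids' weight keeps them from turning along.
- bar_mid (a point): Middle of the steel crossbar, 50 mm long (own y), 12 mm thick (own x), 24 mm high, on the inner lid's axis, 58 mm above its origin; attitude is the bar's. Its underside is 46 mm above that origin and 4 mm above the cover's rails. Lifting the bar lifts both lids.
- cover: Round wooden cover, loose, 0.14 kg, 108 mm across. Origin: centre of the underside of its 4 mm disc, lying on the inner lid's flange 20 mm above that lid's origin, axes alike within some degrees. Slot 60 (x) x 28 (y) mm; beside it two rails along x, 68 mm long, 4 to 22 mm above the origin, 40 mm over their outsides: grip both together along y. Skirt 5 mm below origin. Clear of the bar 52 mm up.
- mug: A plain mug, 96 mm high, bystander; origin at the centre of its underside.
- salt: A salt shaker, 44 mm across, 90 mm high, bystander, between the tin and the lids; origin under its centre.
- teaspoon: A teaspoon lying flat, 132 mm long, bystander, between the tin and the lids.
- lemon: A lemon, 72 mm long, bystander.
- fish_tin: A low closed food tin, 86 mm across, 40 mm high, bystander.
- spice: A spice jar, 41 mm across, 105 mm high, bystander.
Things that resemble listed ones, but are neither listed nor needed, are in the scene too. What is shaped like the inner_lid but blue or orange is not meant.

How it is judged:
On the way, in this order (a step that is already met when the one before it is completed fails the run):
1. both lids, still locked together, sit on the tin with the inner lid home (horizontal distance between inner_lid and tin below 0.009 m and z of inner_lid in the frame of tin between 0.076 and 0.0845 m and angle between inner_lid's own z axis and vertical below 0.06 rad and z of cover in the frame of inner_lid below 0.025 m and value of joint crossbar below 0.8 rad), for 0.2 s.
2. the crossbar is turned in line with the slot while both lids stay seated (horizontal distance between inner_lid and tin below 0.009 m and z of inner_lid in the frame of tin between 0.076 and 0.0845 m and angle between inner_lid's own z axis and vertical below 0.06 rad and z of cover in the frame of inner_lid below 0.025 m and value of joint crossbar above 1.25 rad), for 0.2 s.
At the end, for the whole second after the job is handed in: The gripper holds the cover still and level (0.2 rad) over the tin (50 mm), 70 mm or more above its seat, clear of all else; the inner lid sits home (3.5 mm, 0.06 rad, centred to 9 mm), untouched, crossbar past 1.2 rad; the tin is upright and within 35 mm of its start (horizontal distance between inner_lid and tin below 0.009 m and z of inner_lid in the frame of tin between 0.076 and 0.0845 m and angle between inner_lid's own z axis and vertical below 0.06 rad and value of joint crossbar above 1.2 rad and z of cover in the frame of inner_lid above 0.09 m and horizontal distance between cover and tin below 0.05 m and angle between cover's own z axis and vertical below 0.2 rad and contact force between the fingers and cover above 1 N and contact force between each of cover, the fingers and inner_lid below 0.1 N and linear speed of cover below 0.03 m/s and angle between tin's own z axis and vertical below 0.05 rad and distance of tin from where it was at the start of the episode below 0.035 m); the arm keeps its last pose, push and grip.
It fails at once if the cover comes off the inner lid while the inner lid is not seated in the tin (z of cover in the frame of inner_lid above 0.032 m and not (horizontal distance between inner_lid and tin below 0.009 m and z of inner_lid in the frame of tin between 0.076 and 0.0845 m and angle between inner_lid's own z axis and vertical below 0.06 rad)).
It fails at once if the inner lid is dropped (falls faster than 0.4 m/s, untouched by the fingers) (linear speed of inner_lid above 0.4 m/s and contact force between the fingers and inner_lid below 0.05 N and contact force between the fingers and cover below 0.05 N).
It fails at once if the tin is tipped or pushed more than 35 mm (angle between tin's own z axis and vertical above 0.25 rad or distance of tin from where it was at the start of the episode above 0.035 m).
It fails at once if a bystander is moved more than 30 mm (distance of any of mug, salt, teaspoon, lemon, fish_tin, spice from where it was at the start of the episode above 0.03 m).
It also fails if it takes over 58 s, if anything falls off the work surface, if the arm or the gripper's body presses on something with over 40 N, if the wrist force passes 120 N, or if a joint passes its speed limit or range.

### The arm

A 6-joint arm with a two-finger parallel gripper is mounted at the origin on a cart in front of the work surface, level with it; the furniture and walls round the work are solid. World frame = base frame: x ahead of the robot, y to its left, z up, the work surface at z = 0. Lengths are in m, angles in rad, forces in N, time in s.
With the tool pointing down it reaches from about 0.3 to 0.85 m from the base axis. Payload 5.4 kg.
Tool frame: the origin (TCP) lies between the finger pads; the fingertips stand 14 mm ahead of it and the grasp point (between the pads) lies 5 mm behind it; z points along the fingers, y is the line along which they close (so a half turn about z gives the same grasp; the last joint's range is limited). The gripper opens to 85 mm and grips with 20 to 120 N. Pads are 22 mm wide; open, the fingers measure 114 mm over their backs; the gripper's body (76 mm by 85 mm) begins 54 mm behind the grasp point. The pads swing forward as they close: fully open they stand 13 mm farther back than shut.
Start: joints at [1.003, 0.158, 1.597, -0, 1.386, -0.21], TCP at [0.201, 0.539, 0.245] pointing down, gripper open.
Joint ranges: [-2.91, 2.91], [-0.94, 2.29], [0.18, 2.7], [-1.29, 4.43], [0.17, 2.64], [-3, 3]. Speed limits (rad/s): [2.57, 2.57, 3.14, 3.14, 3.14, 3.14].

### API

Orientations are given as a unit quaternion [x, y, z, w].
In Python, from bench import telemetry, camera, camera_model, job gives the robot as it stands. The module is installed in compiled form; this text tells all that it offers.
- The arm moves only by the tool step_arm, never from a script. Its argument "deltas" is a list of rows, each a list of 6 numbers: the shift along the tool's x, y, z in mm, then the turn, a rotation vector about the tool's x, y, z in degrees. In form: [[tx, ty, tz, rx, ry, rz], ...]. A call has 1 to 20 rows; each row shifts and turns the commanded pose from where the row before left it, along the tool's axes as they then stand; what a row does not reach is not made up. A row lasts 1/8 s, in which the tool goes at most 62.5 mm and 10.7 degrees, less where a joint would pass 70% of its speed; a pose out of reach is approached as far as the arm can. A call with a gripper value outside its range is refused whole. "grip" is the finger opening in mm, from 0 to 85.4, set as the call begins (left out, the last holds). The fingers move at their own pace and stop on an object; the grip force is fixed at half the most. Time passes only in rows, so rows that do not move let the fingers close. It gives the time, the measured TCP pose, the force, the opening and the grip force at its end, in the units of the state.
- telemetry.observe(): the state, without advancing time (a new reading comes with each control period).
- camera(name): name is "scene" or "top" or "wrist"; returns the picture (384x512x3 uint8, red, green, blue); there is no depth.
- camera_model(name): a dict with "camera_matrix" (3x3 intrinsics, pixels), "rvec" (rotation vector, rad) and "tvec" (3), from world to camera coordinates, as OpenCV has them. Camera axes: x right, y down, z forward; pixel columns grow to the right and rows downward; lengths in m; the calibration is good to about 2 mm. A picture is of the moment at which its call begins: read the wrist's pose just before it. camera_model takes no time and is no camera call; for the wrist camera it gives the pose at the moment of the call.
- job.sign_off(): hands the job in; it is judged then, once.
The state is a dict: "clock": time; "q": joint angles; "qd": joint speeds; "joint_torque": joint torques, N m; "tcp_pos": TCP position; "eef_rot": TCP orientation; "force": force on the tool from outside, world axes, zero at the start; "ft_torque": the same for the moment, N m; "finger_gap": finger opening in m; "grasp_force": force on a finger pad.
Only numpy, scipy, OpenCV 4.12 (cv2) and the standard library are available. Lean on these libraries where they do the work, as an engineer would, in place of code of your own. Each camera call takes 0.05 s, during which the arm holds its last target. There are 200 camera calls.

## Working session

There is one attempt and no reset: what is moved stays moved. The work goes in short steps, Python scripts to look and compute and a tool call to move; the robot and the scene stay as the last step left them, time stands still between calls to the robot, and variables do not carry over. Pictures are saved under pics/ and viewed, at most 10 in all, crops included, and the job is handed in when it is done.

Besides the shell and the picture viewer there is one more tool, called as name([rows], argument=value, ...), one row to a line, values as JSON. step_arm: Moves the arm, as the interface text tells. Its arguments: {"type":"object","properties":{"deltas":{"type":"array"},"grip":{"type":"number"}},"required":["deltas"]}

```bash
mkdir -p pics; cat > h.py <<'E'
import numpy as np, cv2
from scipy.spatial.transform import Rotation as R
from bench import telemetry, camera, camera_model, job
def snap(n,f):
    m=camera_model(n); im=camera(n); cv2.imwrite('pics/'+f+'.png',im[:,:,::-1]); np.savez('pics/'+f+'.npz',K=m['camera_matrix'],r=m['rvec'],t=m['tvec']); return im
def ray(f,u,v,z):
    d=np.load('pics/'+f+'.npz'); M=cv2.Rodrigues(d['r'])[0]; t=d['t'].ravel()
    c=-M.T@t; w=M.T@np.linalg.inv(d['K'])@[u,v,1]; return c+w*(z-c[2])/w[2]
def proj(f,P):
    d=np.load('pics/'+f+'.npz'); return cv2.projectPoints(np.array(P,float).reshape(-1,3),d['r'],d['t'],d['K'],None)[0][:,0]
E
python3 - <<'E'
from h import *
a=snap('top','top0');b=snap('scene','sc0')
s=telemetry.observe();print(s['clock'],s['tcp_pos'],s['eef_rot'],s['force'])
for n in('top','scene'):
    m=camera_model(n);M=cv2.Rodrigues(np.array(m['rvec']))[0];print(n,-M.T@np.ravel(m['tvec']),M[2])
cv2.imwrite('pics/top0b.png',cv2.resize(a[:,:,::-1],(800,600),interpolation=cv2.INTER_CUBIC))
cv2.imwrite('pics/sc0b.png',cv2.resize(b[:,:,::-1],(800,600),interpolation=cv2.INTER_CUBIC))
E
```

```text
0.1 [0.20112134 0.53813119 0.24443291] [ 1.77949213e-01  9.84039313e-01 -7.77215570e-04 -3.21489701e-04] [ 0.3036968  -0.32106779 -0.38388081]
top [ 0.26935048 -0.10935956  1.15827034] [ 0.2095085  -0.00561721 -0.97779069]
scene [0.85407875 0.72413882 1.03133763] [-0.28175912 -0.62741034 -0.72592566]
```

View pics/top0b.png

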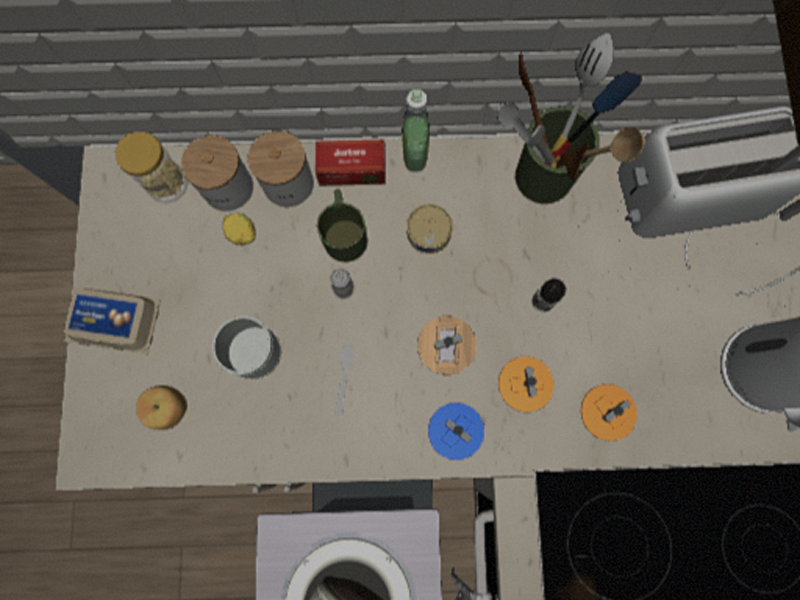

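View pics/sc0b.png

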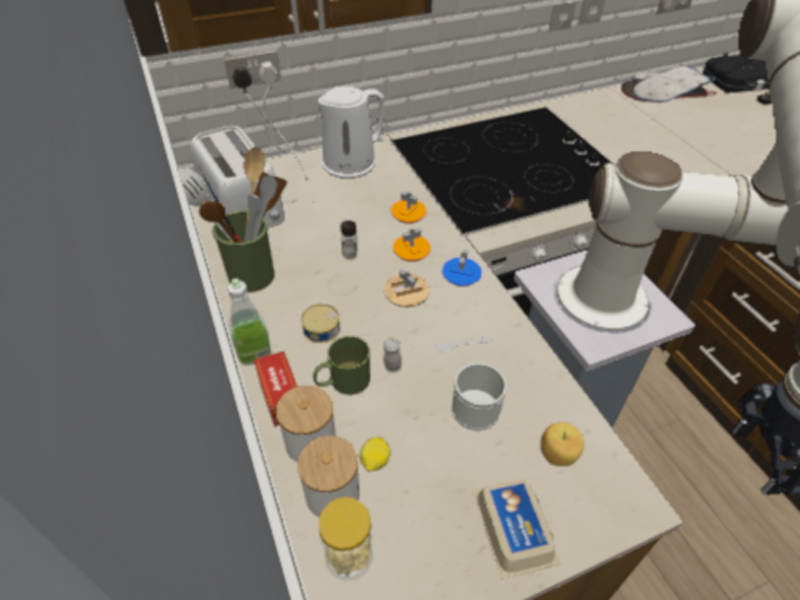

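Candidates for the lid pair in the top view (800x600): wooden with grey metal (447,344), blue (457,431), orange (526,383) and orange (609,411). Only the first has a wooden cover and a metal lid. The tin is at (247,347). I'll confirm in an enlarged crop.

```bash
python3 - <<'E'
from h import *
a=cv2.imread('pics/top0.png'); b=cv2.imread('pics/sc0.png')
def c(im,u,v,n=30): return cv2.resize(im[v-n:v+n,u-n:u+n],(400,400),interpolation=cv2.INTER_CUBIC)
cv2.imwrite('pics/c1.png',np.hstack([c(a,286,220),c(a,158,222)]))
for n,u,v,z in(('top0',447*.64,344*.64,.06),('top0',247*.64,322*.64,.095),('top0',247*.64,370*.64,.095),('sc0',408*.64,290*.64,.02),('sc0',479*.64,382*.64,.095)): print(ray(n,u,v,z))
E
```

```text
[ 0.43480729 -0.18444051  0.06      ]
[0.47714922 0.15974178 0.095     ]
[0.39453973 0.15763159 0.095     ]
[ 0.43466556 -0.18127605  0.02      ]
[0.43863892 0.1675245  0.095     ]
```

View pics/c1.png

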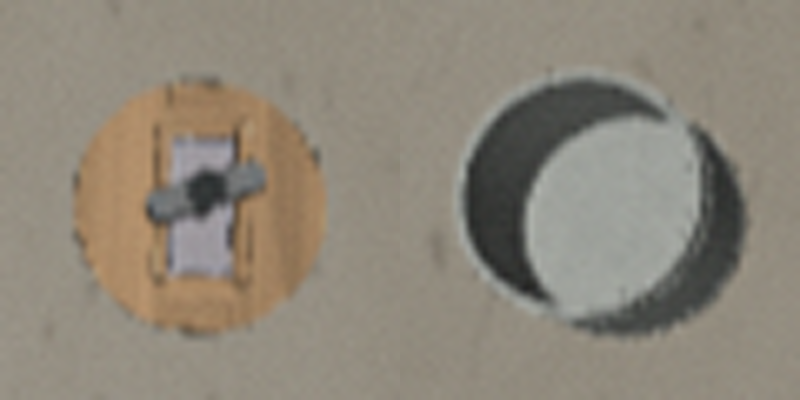

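Crop confirms the wooden cover, with the bar centre at crop (207,192) and ends at (150,207)/(263,177). The tin rim is centred near (182,193) in its own half.

```bash
cat >> h.py <<'E'
def go(x,y,z,yaw):
    "tool-frame delta (mm) and rotvec (deg) to TCP x,y,z with tool y at angle yaw, pointing down; turn is after shift"
    s=telemetry.observe(); q=R.from_quat(s['eef_rot']); p=np.array(s['tcp_pos'])
    Y=np.array([np.cos(yaw),np.sin(yaw),0]);Z=np.array([0,0,-1.]);T=R.from_matrix(np.c_[np.cross(Y,Z),Y,Z])
    print('t',s['clock'].__round__(2),'pos',p.round(4),'q',np.round(s['q'],3),'yaw',np.arctan2(*q.as_matrix()[1::-1,1]).round(4),'F',np.round(s['force'],2),'gap',round(s['finger_gap'],4),'g',round(s['grasp_force'],1))
    D=np.array([x,y,z])-p; print('shift',(q.inv().apply(D)*1e3).round(1),'turn',(q.inv()*T).as_rotvec(True).round(2),'shift if turned first',(T.inv().apply(D)*1e3).round(1))
E
python3 - <<'E'
from h import *
u=lambda x,y,U,V:(U-30+(x)/6.667,V-30+y/6.667)
k=lambda x,y,U,V,z:ray('top0',*u(x,y,U,V),z)
print('bar',k(207,192,286,220,.07),k(150,207,286,220,.07),k(263,177,286,220,.07))
print('cover',k(200,208,286,220,.024)); print('tin',k(182,193,158,222,.095))
print('slot',k(204,135,286,220,.024),k(203,276,286,220,.024))
go(.435,-.184,.25,.26)
E
```

```text
bar [ 0.43697528 -0.18655145  0.07      ] [ 0.43142892 -0.16300728  0.07      ] [ 0.44254604 -0.20974166  0.07      ]
cover [ 0.43726167 -0.18654826  0.024     ]
tin [0.43703805 0.16611499 0.095     ]
slot [ 0.46875246 -0.18955261  0.024     ] [ 0.40817283 -0.18662916  0.024     ]
t 0.1 pos [0.2011 0.5381 0.2444] q [ 1.003  0.159  1.598  0.     1.386 -0.21 ] yaw 1.213 F [ 0.3  -0.32 -0.38] gap 0.0856 g 0.0
shift [-472.  -594.5   -4.8] turn [-1.00e-01  3.00e-02  5.46e+01] shift if turned first [-758.    40.4   -5.6]
```

step_arm([
  [-24, -30, 0, 0, 0, 0],
  [-32, -40, 0, 0, 0, 0],
  [-32, -40, 0, 0, 0, 0],
  [-32, -40, 0, 0, 0, 0],
  [-32, -40, 0, 0, 0, 0],
  [-32, -40, 0, 0, 0, 0],
  [-32, -40, 0, 0, 0, 0],
  [-32, -40, 0, 0, 0, 0],
  [-32, -40, 0, 0, 0, 0],
  [-32, -40, 0, 0, 0, 0],
  [-32, -40, 0, 0, 0, 0],
  [-32, -40, 0, 0, 0, 0],
  [-32, -40, 0, 0, 0, 0],
  [-32, -40, 0, 0, 0, 0],
  [-32, -40, 0, 0, 0, 0],
  [-32, -44, 0, 0, 0, 0],
])

```text
clock: 2.1
tcp_pos: [0.4516, -0.2332, 0.2448]
eef_rot: [0.178, 0.984, 0.0, -0.0]
force: [0.7, -0.2, -0.3]
finger_gap: 0.0859
grasp_force: 0.0
```

step_arm([
  [0, 0, 0, 0, 0, 9],
  [0, 0, 0, 0, 0, 9.5],
  [0, 0, 0, 0, 0, 9.5],
  [0, 0, 0, 0, 0, 9.5],
  [0, 0, 0, 0, 0, 9.5],
  [0, 0, 0, 0, 0, 9],
  [0, 0, 0, 0, 0, 0],
  [0, 0, 0, 0, 0, 0],
])

```text
clock: 3.1
tcp_pos: [0.4513, -0.2317, 0.245]
eef_rot: [0.618, 0.786, 0.0, -0.0]
force: [0.7, -0.6, 0.1]
finger_gap: 0.0853
grasp_force: 0.0
```

```bash
python3 - <<'E'
from h import *
go(.437,-.1865,.25,.234)
a=snap('wrist','w1'); cv2.imwrite('pics/w1b.png',cv2.resize(a[:,:,::-1],(800,600),interpolation=cv2.INTER_CUBIC))
print(proj('w1',[[.437,-.1865,.07]])/.64)
E
```

```text
t 3.1 pos [ 0.4513 -0.2317  0.245 ] q [-0.713 -0.018  1.784 -0.     1.377 -0.951] yaw 0.2382 F [ 0.67 -0.57  0.15] gap 0.0853 g 0.0
shift [47.3 -3.2 -4.9] turn [-0.02 -0.03  0.24] shift if turned first [47.3 -3.4 -5. ]
[[398.51122896 185.70820768]]
```

View pics/w1b.png

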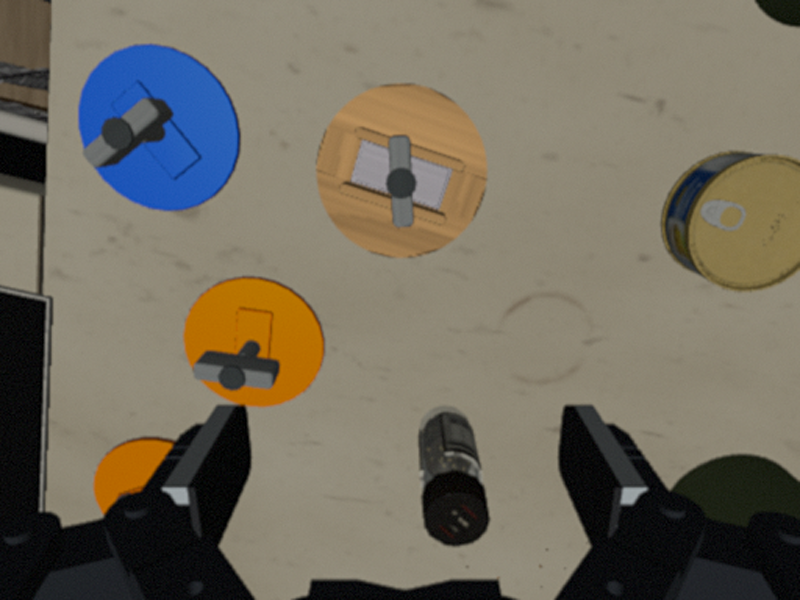

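The wrist view shows the wooden pair at (401,182), with the bar ends at (400,136)/(402,227). The bar is nearly along tool x. A dark cap sits on the bar's middle. The salt shaker isn't in view and the spice jar is at (453,480).

```bash
python3 - <<'E'
from h import *
A=ray('w1',400*.64,136*.64,.07);B=ray('w1',402*.64,227*.64,.07);C=ray('w1',401*.64,182*.64,.07)
print(A,B,C,np.linalg.norm(A-B),np.arctan2(*(B-A)[1::-1])) 
c=ray('w1',402*.64,170*.64,.024);print('cover',c)
p=[ray('w1',u*.64,v*.64,.042) for u,v in((357,131),(463,165),(342,185),(443,219))];print('rail dirs',[np.arctan2(*(p[i+1]-p[i])[1::-1]) for i in(0,2)],np.mean(p,0))
go(C[0],C[1],.12,.234)
E
```

```text
[ 0.4316778  -0.16079809  0.07      ] [ 0.4442535  -0.20837759  0.07      ] [ 0.43786305 -0.18422328  0.07      ] 0.0492133783014387 -1.312396029434249
cover [ 0.43765182 -0.18188779  0.024     ]
rail dirs [np.float64(-0.0616904808623701), np.float64(-0.08579764780848265)] [ 0.43789559 -0.18352819  0.042     ]
t 3.15 pos [ 0.4514 -0.2317  0.2451] q [-0.713 -0.018  1.783 -0.     1.377 -0.951] yaw 0.2377 F [-0.54  0.58 -0.29] gap 0.0855 g 0.0
shift [ 49.3  -1.9 125.1] turn [-0.01 -0.02  0.21] shift if turned first [ 49.3  -2.1 125.1]
```

step_arm([
  [12, 0, 10, 0, 0, -1.2],
  [12, -1, 20, 0, 0, 0],
  [13, -1, 20, 0, 0, 0],
  [12, 0, 20, 0, 0, 0],
  [0, 0, 20, 0, 0, 0],
  [0, 0, 20, 0, 0, 0],
  [0, 0, 20, 0, 0, 0],
  [0, 0, 15, 0, 0, 0],
  [0, 0, 0, 0, 0, 0],
  [0, 0, 0, 0, 0, 0],
], grip=45)

```text
clock: 4.4
tcp_pos: [0.4377, -0.185, 0.1009]
eef_rot: [0.611, 0.792, 0.0, 0.001]
force: [-0.0, 0.2, -0.2]
finger_gap: 0.0446
grasp_force: 0.0
```

```bash
python3 - <<'E'
from h import *
go(.4378,-.1843,.062,.258)
a=snap('wrist','w2'); cv2.imwrite('pics/w2b.png',cv2.resize(a[:,:,::-1],(800,600),interpolation=cv2.INTER_CUBIC))
print(proj('w2',[[.4378,-.1843,.07]])/.64)
E
```

```text
t 4.4 pos [ 0.4377 -0.185   0.1009] q [-0.655  0.069  2.001  0.     1.07  -0.912] yaw 0.2569 F [-0.03  0.23 -0.16] gap 0.0446 g 0.0
shift [ 0.7  0.3 38.9] turn [ 0.04  0.05 -0.06] shift if turned first [ 0.7  0.3 38.9]
[[405.06530519 383.57786899]]
```

View pics/w2b.png

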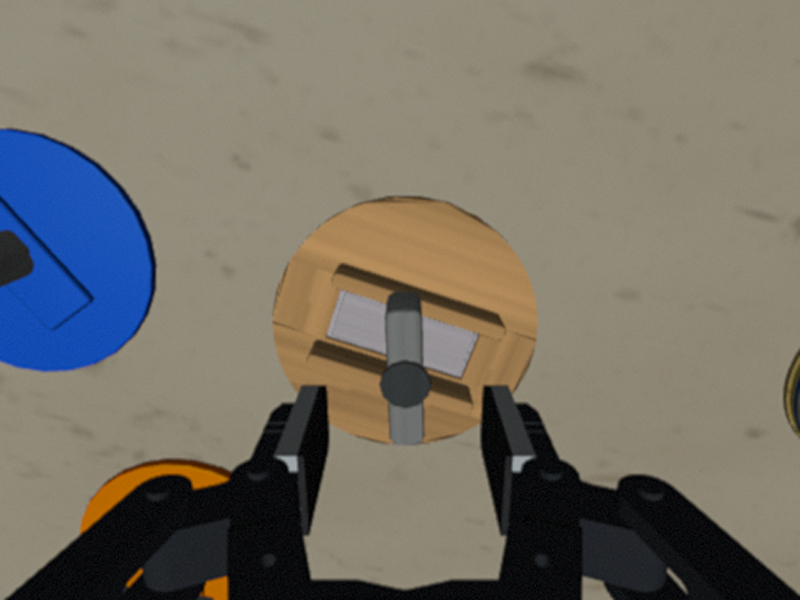

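The wrist view puts the cap centre at (405,384), exactly where I predicted, and the bar is aligned and centred between the fingers. Lower and grip.

step_arm([
  [0.7, 0.3, 13, 0, 0, 0],
  [0, 0, 14, 0, 0, 0],
  [0, 0, 11, 0, 0, 0],
  [0, 0, 0, 0, 0, 0],
])

```text
clock: 4.95
tcp_pos: [0.4365, -0.1834, 0.0608]
eef_rot: [0.611, 0.792, -0.0, -0.002]
force: [-0.4, -0.5, -0.3]
finger_gap: 0.045
grasp_force: 0.0
```

step_arm([
  [0, 0, 0, 0, 0, 0],
  [0, 0, 0, 0, 0, 0],
  [0, 0, 0, 0, 0, 0],
  [0, 0, 0, 0, 0, 0],
  [0, 0, 0, 0, 0, 0],
  [0, 0, 0, 0, 0, 0],
], grip=0)

```text
clock: 5.7
tcp_pos: [0.4378, -0.1844, 0.0629]
eef_rot: [0.611, 0.792, -0.0, 0.0]
force: [-1.4, -0.1, 4.8]
finger_gap: 0.0105
grasp_force: 59.3
```

step_arm([
  [0, 0, -2, 0, 0, 0],
  [0, 0, -4, 0, 0, 0],
  [0, 0, -6, 0, 0, 0],
  [0, 0, -8, 0, 0, 0],
  [0, 0, 0, 0, 0, 0],
])

```text
clock: 6.32
tcp_pos: [0.4381, -0.1846, 0.0833]
eef_rot: [0.611, 0.792, 0.0, 0.001]
force: [-1.1, -0.7, -4.2]
finger_gap: 0.0111
grasp_force: 58.5
```

step_arm([
  [0, 0, -10, 0, 0, 0],
  [0, 0, -20, 0, 0, 0],
  [0, 0, -25, 0, 0, 0],
  [0, 0, -25, 0, 0, 0],
  [0, 0, -25, 0, 0, 0],
  [0, 0, -25, 0, 0, 0],
  [0, 0, -15, 0, 0, 0],
  [15, 4, 0, 0, 0, 0],
  [25, 6.7, 0, 0, 0, 0],
  [25, 6.7, 0, 0, 0, 0],
  [25, 6.7, 0, 0, 0, 0],
  [25, 6.7, 0, 0, 0, 0],
  [25, 6.7, 0, 0, 0, 0],
  [25, 6.7, 0, 0, 0, 0],
  [25, 6.7, 0, 0, 0, 0],
  [20, 5, 0, 0, 0, 0],
  [10, 2, 0, 0, 0, 0],
  [0, 0, 0, 0, 0, 0],
  [0, 0, 0, 0, 0, 0],
])

```text
clock: 8.7
tcp_pos: [0.4374, 0.043, 0.227]
eef_rot: [0.611, 0.792, -0.0, -0.0]
force: [-0.1, -0.0, -4.4]
finger_gap: 0.0103
grasp_force: 58.8
```

```bash
python3 - <<'E'
from h import *
go(.4375,.167,.228,.258)
a=snap('wrist','w3'); cv2.imwrite('pics/w3b.png',cv2.resize(a[:,:,::-1],(800,600),interpolation=cv2.INTER_CUBIC))
th=np.linspace(0,6.283,9)[:8]
print((proj('w3',np.c_[.4375+.05*np.cos(th),.167+.05*np.sin(th),0*th+.095])/.64).round())
E
```

```text
t 8.7 pos [0.4374 0.043  0.227 ] q [-0.178 -0.192  1.98  -0.     1.355 -0.434] yaw 0.2561 F [-0.05 -0.03 -4.4 ] gap 0.0103 g 58.8
shift [119.9  31.5  -1. ] turn [-0.03  0.01 -0.11] shift if turned first [119.9  31.7  -1. ]
[[ 586.   59.]
 [ 583.  -40.]
 [ 514. -106.]
 [ 420.  -91.]
 [ 365.   -6.]
 [ 378.   90.]
 [ 445.  143.]
 [ 528.  131.]]
```

View pics/w3b.png

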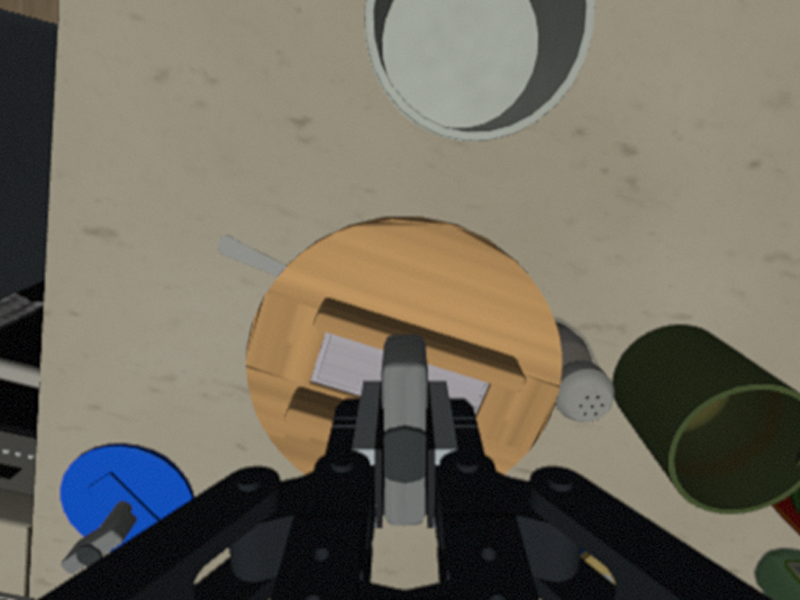

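The held pair shows correctly and the tin rim is visible from (366,20) through (475,139) to (593,20). I'll fit its centre.

```bash
python3 - <<'E'
from h import *
from scipy.optimize import least_squares
a=cv2.imread('pics/w3.png'); cv2.imwrite('pics/w3c.png',cv2.resize(a[0:100,220:395],(800,457),interpolation=cv2.INTER_CUBIC))
for z in(.095,):
    P=np.array([ray('w3',u*.64,v*.64,z)[:2] for u,v in((366,28),(378,73),(405,110),(440,131),(475,139),(515,132),(550,110),(577,75),(591,35))])
    print(least_squares(lambda c:np.hypot(*(P-c).T)-.05,[.4375,.167]).x)
    r=least_squares(lambda c:np.hypot(*(P-c[:2]).T)-c[2],[.4375,.167,.05]);print(r.x,r.fun.round(4))
E
```

```text
[0.4377177  0.17102513]
[0.43799059 0.16992041 0.04910983] [ 0.0003  0.     -0.0002 -0.0006  0.0001  0.0004  0.0003  0.     -0.0004]
```

View pics/w3c.png

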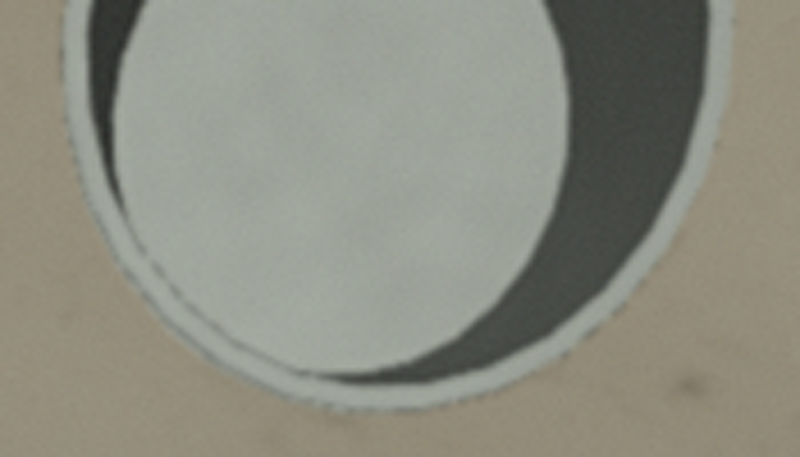

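The crop shows the outer rim edge at (62,60), (95,200), (205,340), (390,411), (600,325) and (700,190).

```bash
python3 - <<'E'
from h import *
from scipy.optimize import least_squares
P=np.array([ray('w3',220+u/4.571,v/4.571,.095)[:2] for u,v in((62,60),(68,120),(95,200),(138,270),(205,340),(300,395),(390,411),(480,400),(600,325),(665,250),(705,185),(730,80))])
for f in(0,1):
    r=least_squares(lambda c:np.hypot(*(P-c[:2]).T)-(c[2] if f else .05),[.4375,.167,.05]);print(r.x,r.fun.round(4))
go(.438,.1685,.228,.258)
E
```

```text
[0.4380639  0.17072607 0.05      ] [-0.      0.0001 -0.0004 -0.0009 -0.0008  0.0001  0.0006  0.0011 -0.0001
 -0.0005 -0.0001 -0.0011]
[0.43821529 0.16992638 0.04938474] [ 0.0005  0.0005 -0.0001 -0.0008 -0.0008 -0.0001  0.0004  0.0009 -0.0001
 -0.0003  0.0003 -0.0005]
t 8.75 pos [0.4376 0.0429 0.2271] q [-0.178 -0.192  1.979 -0.     1.355 -0.434] yaw 0.2558 F [-0.63  0.42 -4.57] gap 0.0106 g 58.8
shift [121.4  32.2  -0.9] turn [-0.02  0.01 -0.13] shift if turned first [121.4  32.5  -0.9]
```

step_arm([
  [15, 4, 0, 0, 0, 0],
  [25, 6.6, 0, 0, 0, 0],
  [25, 6.6, 0, 0, 0, 0],
  [25, 6.6, 0, 0, 0, 0],
  [20, 5.3, 0, 0, 0, 0],
  [12.4, 3.3, 0, 0, 0, 0],
  [0, 0, 15, 0, 0, 0],
  [0, 0, 20, 0, 0, 0],
  [0, 0, 15, 0, 0, 0],
  [0, 0, 10, 0, 0, 0],
  [0, 0, 0, 0, 0, 0],
  [0, 0, 0, 0, 0, 0],
])

```text
clock: 10.25
tcp_pos: [0.4384, 0.17, 0.1679]
eef_rot: [0.611, 0.792, 0.0, 0.0]
force: [0.4, -0.2, -4.8]
finger_gap: 0.0104
grasp_force: 58.8
```

step_arm([
  [0, 0, 3, 0, 0, 0],
  [0, 0, 3, 0, 0, 0],
  [0, 0, 3, 0, 0, 0],
  [0, 0, 0, 0, 0, 0],
])

```text
clock: 10.75
tcp_pos: [0.4376, 0.17, 0.1579]
eef_rot: [0.611, 0.792, -0.0, -0.0]
force: [0.1, 0.4, -4.6]
finger_gap: 0.0106
grasp_force: 58.8
```

step_arm([
  [0, 0, 2, 0, 0, 0],
  [0, 0, 2, 0, 0, 0],
  [0, 0, 2, 0, 0, 0],
  [0, 0, 2, 0, 0, 0],
  [0, 0, 0, 0, 0, 0],
])

```text
clock: 11.38
tcp_pos: [0.4377, 0.17, 0.1501]
eef_rot: [0.611, 0.792, -0.0, -0.0]
force: [0.6, -0.2, -5.4]
finger_gap: 0.0107
grasp_force: 58.8
```

step_arm([
  [0, 0, 2, 0, 0, 0],
  [0, 0, 2, 0, 0, 0],
  [0, 0, 1, 0, 0, 0],
  [0, 0, 0, 0, 0, 0],
])

```text
clock: 11.88
tcp_pos: [0.4378, 0.17, 0.1452]
eef_rot: [0.611, 0.792, -0.0, -0.0]
force: [-0.2, 0.3, -4.8]
finger_gap: 0.0106
grasp_force: 58.8
```

No lateral contact so far. Continue to touchdown.

step_arm([
  [0, 0, 1, 0, 0, 0],
  [0, 0, 0.5, 0, 0, 0],
  [0, 0, 0, 0, 0, 0],
])

```text
clock: 12.25
tcp_pos: [0.4379, 0.17, 0.144]
eef_rot: [0.611, 0.792, 0.0, 0.0]
force: [-1.0, 0.0, -3.3]
finger_gap: 0.0107
grasp_force: 59.1
```

step_arm([
  [0, 0, 0.5, 0, 0, 0],
  [0, 0, 0.3, 0, 0, 0],
  [0, 0, 0, 0, 0, 0],
  [0, 0, 0, 0, 0, 0],
])

```text
clock: 12.75
tcp_pos: [0.438, 0.1701, 0.1439]
eef_rot: [0.611, 0.792, 0.0, 0.0]
force: [-4.1, -1.9, 5.0]
finger_gap: 0.0109
grasp_force: 60.2
```

Seated: TCP z is .144, as predicted. Open to let it settle, then check.

step_arm([
  [0, 0, 0, 0, 0, 0],
  [0, 0, 0, 0, 0, 0],
  [0, 0, 0, 0, 0, 0],
], grip=24)

```text
clock: 13.12
tcp_pos: [0.4382, 0.17, 0.1431]
eef_rot: [0.611, 0.792, 0.0, 0.0]
force: [0.6, -0.7, -0.7]
finger_gap: 0.0241
grasp_force: 0.0
```

```bash
python3 - <<'E'
from h import *
go(.438,.17,.144,.258)
a=snap('wrist','w4'); b=snap('scene','sc4')[150:350,180:440]
print((proj('sc4',[[.438,.17,.095]])-[180,150])*520/260)
cv2.imwrite('pics/w4b.png',np.hstack([cv2.resize(a[:,56:456,::-1],(400,384)),cv2.resize(b[:,:,::-1],(400,384),interpolation=cv2.INTER_CUBIC)[:, :400]]))
E
```

```text
t 13.12 pos [0.4382 0.17   0.1431] q [ 0.112 -0.009  1.987  0.     1.163 -0.144] yaw 0.2565 F [ 0.55 -0.71 -0.68] gap 0.0241 g 0.0
shift [ 0.  -0.2 -0.9] turn [ 0.04  0.   -0.09] shift if turned first [ 0.  -0.2 -0.9]
[[254.27152804 190.06571834]]
```

View pics/w4b.png

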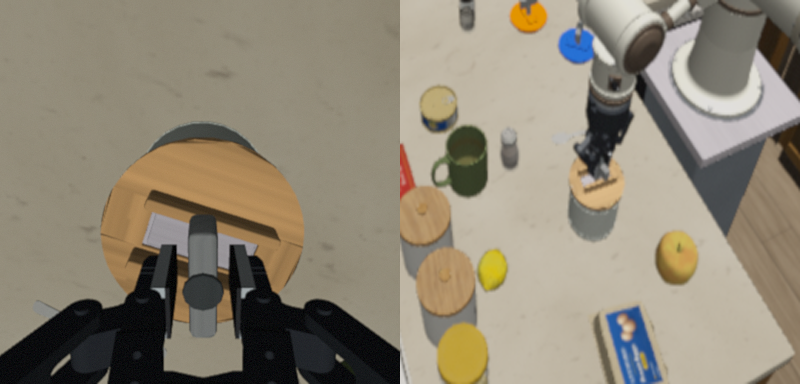

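The scene view shows the pair sitting flat on the tin, with the bar centred in the fingers. Close on the bar and turn it 67° anticlockwise.

step_arm([
  [0, 0, -1, 0, 0, 0],
  [0, 0, 0, 0, 0, 0],
  [0, 0, 0, 0, 0, 0],
], grip=0)

```text
clock: 13.6
tcp_pos: [0.4378, 0.17, 0.1438]
eef_rot: [0.611, 0.792, -0.0, -0.0]
force: [0.4, 0.2, -2.1]
finger_gap: 0.0107
grasp_force: 62.6
```

step_arm([
  [0, 0, 0, 0, 0, -2],
  [0, 0, 0, 0, 0, -5],
  [0, 0, 0, 0, 0, -5],
  [0, 0, 0, 0, 0, -5],
  [0, 0, 0, 0, 0, -5],
  [0, 0, 0, 0, 0, -5],
  [0, 0, 0, 0, 0, -5],
  [0, 0, 0, 0, 0, 0],
])

```text
clock: 14.6
tcp_pos: [0.4373, 0.1698, 0.1438]
eef_rot: [0.369, 0.929, -0.001, -0.001]
force: [-1.7, -1.0, -0.1]
finger_gap: 0.0111
grasp_force: 62.8
```

step_arm([
  [0, 0, 0, 0, 0, -5],
  [0, 0, 0, 0, 0, -5],
  [0, 0, 0, 0, 0, -5],
  [0, 0, 0, 0, 0, -5],
  [0, 0, 0, 0, 0, -5],
  [0, 0, 0, 0, 0, -5],
  [0, 0, 0, 0, 0, -3],
  [0, 0, 0, 0, 0, -2],
  [0, 0, 0, 0, 0, 0],
  [0, 0, 0, 0, 0, 0],
])

```text
clock: 15.85
tcp_pos: [0.4377, 0.17, 0.1438]
eef_rot: [0.073, 0.997, -0.0, -0.0]
force: [-0.4, -1.2, -2.3]
finger_gap: 0.0107
grasp_force: 62.5
```

```bash
python3 - <<'E'
from h import *
print(np.round(telemetry.observe()['ft_torque'],3)); go(.438,.17,.144,1.42)
a=snap('wrist','w5'); cv2.imwrite('pics/w5b.png',cv2.resize(a[:,:,::-1],(800,600),interpolation=cv2.INTER_CUBIC))
E
```

```text
[-0.237  0.134  0.009]
t 15.85 pos [0.4377 0.17   0.1438] q [ 0.112 -0.011  1.987  0.     1.166 -1.313] yaw 1.4251 F [-0.36 -1.16 -2.28] gap 0.0107 g 62.5
shift [-0.3  0.  -0.2] turn [-0.   -0.02  0.3 ] shift if turned first [-0.3  0.  -0.2]
```

View pics/w5b.png

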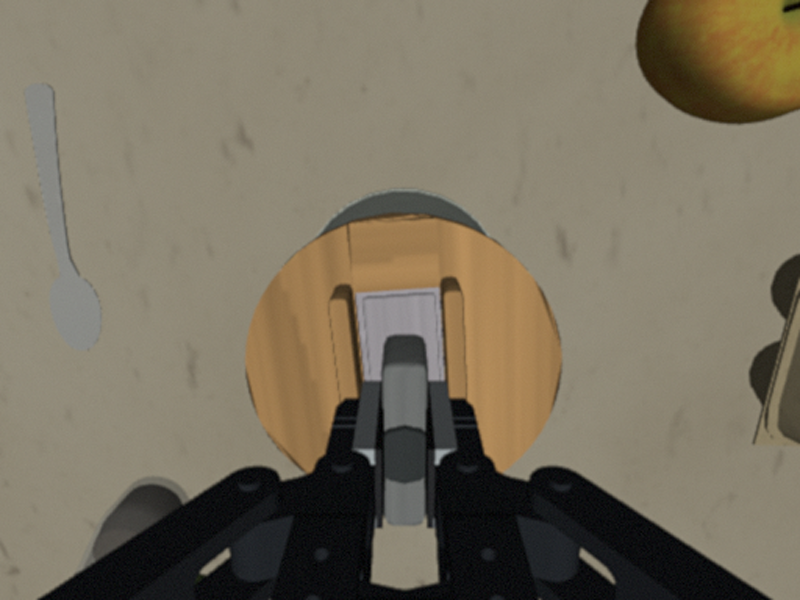

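The bar now lies in line with the slot, roughly 4° short of parallel with the rails, so the joint is at about 1.5. Open to 50, align with the rails and lower.

step_arm([
  [0, 0, 0, 0, 0, 0],
  [0, 0, 0, 0, 0, 0],
  [0, 0, 0, 0, 0, 0],
  [0, 0, 0, 0, 0, -4],
  [0, 0, 0, 0, 0, 0],
], grip=50)

```text
clock: 16.52
tcp_pos: [0.4381, 0.1701, 0.1442]
eef_rot: [0.038, 0.999, 0.0, 0.0]
force: [0.2, 0.4, -0.5]
finger_gap: 0.0501
grasp_force: 0.0
```

step_arm([
  [0, 0, 5, 0, 0, 0],
  [0, 0, 5, 0, 0, 0],
  [0, 0, 4, 0, 0, 0],
  [0, 0, 4, 0, 0, 0],
  [0, 0, 2, 0, 0, 0],
  [0, 0, 0, 0, 0, 0],
])

```text
clock: 17.27
tcp_pos: [0.4378, 0.17, 0.1238]
eef_rot: [0.038, 0.999, -0.0, -0.0]
force: [-0.4, 1.4, -1.1]
finger_gap: 0.0499
grasp_force: 0.0
```

step_arm([
  [0, 0, 2, 0, 0, 0],
  [0, 0, 0, 0, 0, 0],
])

```text
clock: 17.52
tcp_pos: [0.4378, 0.17, 0.1219]
eef_rot: [0.037, 0.999, -0.0, -0.0]
force: [-0.1, 0.1, 0.2]
finger_gap: 0.0503
grasp_force: 0.0
```

step_arm([
  [0, 0, 0, 0, 0, 0],
  [0, 0, 0, 0, 0, 0],
  [0, 0, 0, 0, 0, 0],
  [0, 0, 0, 0, 0, 0],
], grip=30)

```text
clock: 18.02
tcp_pos: [0.4382, 0.17, 0.1224]
eef_rot: [0.038, 0.999, 0.0, 0.0]
force: [-0.9, -0.7, 4.2]
finger_gap: 0.0387
grasp_force: 60.8
```

Gripped on the rails, and the gap matches 40 mm. Lift slowly first.

step_arm([
  [0, 0, -1, 0, 0, 0],
  [0, 0, -2, 0, 0, 0],
  [0, 0, -3, 0, 0, 0],
  [0, 0, -3, 0, 0, 0],
  [0, 0, 0, 0, 0, 0],
])

```text
clock: 18.65
tcp_pos: [0.4381, 0.1701, 0.1313]
eef_rot: [0.038, 0.999, 0.0, 0.0]
force: [0.3, -0.1, -2.2]
finger_gap: 0.0384
grasp_force: 60.3
```

The load is about 2 N, so only the cover is lifting (the pair was 4.6 N). Continue.

step_arm([
  [0, 0, -4, 0, 0, 0],
  [0, 0, -5, 0, 0, 0],
  [0, 0, -6, 0, 0, 0],
  [0, 0, -6, 0, 0, 0],
  [0, 0, 0, 0, 0, 0],
])

```text
clock: 19.27
tcp_pos: [0.4384, 0.1701, 0.1528]
eef_rot: [0.037, 0.999, 0.0, 0.001]
force: [-0.1, 0.6, -1.6]
finger_gap: 0.0384
grasp_force: 60.3
```

step_arm([
  [0, 0, -6, 0, 0, 0],
  [0, 0, -8, 0, 0, 0],
  [0, 0, -8, 0, 0, 0],
  [0, 0, -10, 0, 0, 0],
  [0, 0, -10, 0, 0, 0],
  [0, 0, -10, 0, 0, 0],
  [0, 0, -10, 0, 0, 0],
  [0, 0, -6, 0, 0, 0],
  [0, 0, -2, 0, 0, 0],
  [0, 0, 0, 0, 0, 0],
  [0, 0, 0, 0, 0, 0],
  [0, 0, 0, 0, 0, 0],
  [0, 0, 0, 0, 0, 0],
])

```text
clock: 20.9
tcp_pos: [0.4378, 0.17, 0.2218]
eef_rot: [0.038, 0.999, -0.0, -0.0]
force: [-0.4, -0.4, -1.7]
finger_gap: 0.0385
grasp_force: 60.4
```

```bash
python3 - <<'E'
from h import *
go(.438,.17,.222,1.49)
b=snap('scene','sc6')[150:350,180:440]; a=snap('top','top6')[150:300,90:240]
cv2.imwrite('pics/f.png',np.hstack([cv2.resize(b[:,:,::-1],(480,400),interpolation=cv2.INTER_CUBIC),cv2.resize(a[:,:,::-1],(320,400))]))
E
```

```text
t 20.9 pos [0.4378 0.17   0.2218] q [ 0.112 -0.102  1.91  -0.     1.334 -1.383] yaw 1.4957 F [-0.37 -0.35 -1.74] gap 0.0385 g 60.4
shift [-0.2  0.  -0.2] turn [-0.   -0.02  0.33] shift if turned first [-0.2  0.  -0.2]
```

View pics/f.png

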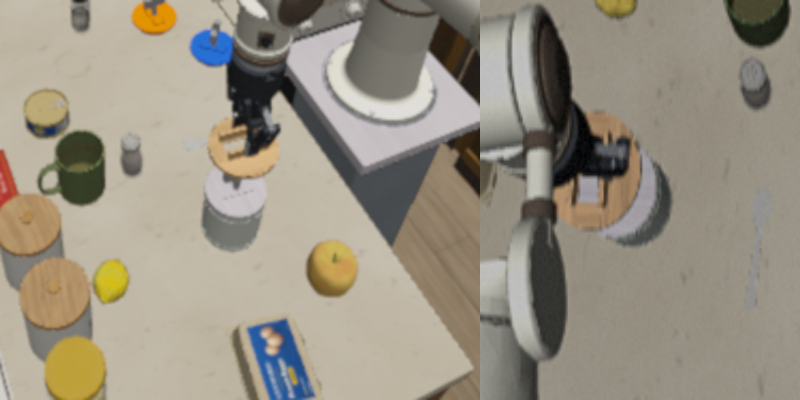

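The cover is held level above the tin at (243,148), with the inner lid seated on the tin at (235,192) and the bystanders untouched. Signing off.

```bash
python3 -c "
from bench import job; print(job.sign_off())"
```

```text
the job is handed in; nothing more can be done
None
```

The job is handed in at about 21 s: the pair was seated on the tin, the crossbar turned to about 1.5 rad, and the gripper is holding the cover level about 10 cm above its seat with the inner lid still in place; no verdict came back from the sign-off.

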